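# Turn the brass plate over in the tipping cradle and count it

### The job

Without touching the brass plate in the wooden V-shaped cradle, tip the cradle by its tab until the plate tumbles onto the opposite leaf and shows its bordered face, then ease the cradle back upright, not letting its spring fling it back. Only then count the plate: press the round key of the tally counter, under the bangle rod, all the way down until it clicks and let it come up. Leave the other things on the counter where they are.

Things in the scene. Friction and masses are not known exactly. Their poses are not given: they have to be found in the camera images.
- turner: Green wooden stand of the cradle, fixed, base 135 x 165 x 14 mm, two posts 91 mm high at the cradle's ends (y = +-62 to +-74 mm). Origin: centre of its underside. z up; x points across the cradle, from the leaf with the tab to the opposite leaf, roughly to the robot's left; y along the hinge.
- hinge (a point): Middle of the cradle's hinge axis (along the stand's y), 75 mm above the stand's underside; also the inner bottom corner of the V. The cradle is a light wooden V trough: two leaves 5 mm thick, each leaning 35 degrees from vertical, 60 mm up the slope, 106 mm long between 6 mm end plates that reach 54 mm above the hinge.
- tray (a joint): Angle of the cradle, rad. 0 = upright against its stop, where a light spring always drives it (0.12 Nm at 0, rising to 0.28 Nm). Positive turns it about the stand's +y: the tab leaf comes up to vertical at 0.61 and goes past it; end stop at 1.05. Soon after vertical, at about 0.6 to 0.8, the plate falls from the tab leaf onto the opposite leaf.
- grip (a point): Middle of the tab to pinch: a wooden tongue 5 mm thick, 36 mm wide, the straight extension of the leaf on the stand's -x side, from 60 to 103 mm from the hinge up the leaf; this point is 90 mm up, midway in the thickness. It turns with the cradle. The tab leans 35 degrees towards the stand's -x at joint 0: pinch its flat faces, fingers pointing down the slope.
- tile: Loose square brass plate, 44 x 44 x 7 mm, 0.06 to 0.11 kg. Origin: its centre. z points out of its bordered face (6 mm border, sunk middle, low dome); the other face is plain. It starts flat on the tab leaf, bordered face on the wood, z 125 degrees from up. Turned over, cradle upright: z 55 degrees from up, centre 11 mm to +x of the hinge and 22 mm above it.
- key_top (a point): Centre of the top of the tally counter's round key, 24 mm across, 8 mm proud of a 60 x 62 mm face. z: the key's axis, out of the sloping face, 40 degrees from vertical, leaning to the robot's side; press along -z. A 10 mm steel rod along the point's y runs 104 mm straight above the key, so a tool cannot come straight down; bangles hang on it beyond 85 mm to either side.
- key (a joint): How far the key is pressed in, m: 0 = up, 0.006 = fully down. It springs back. It takes 2 N to start and 6 N to bottom. The counter stands on a fixed board 160 x 250 mm; the rod's posts, 172 mm high, stand 115 mm to either side of the key.
- bangle_a: Bystander: copper bangle lying flat, 68 mm across, 12 mm high. Origin: centre of its underside.
- bangle_b: Bystander: brass bangle lying flat, 72 mm across, 10 mm high. Origin: centre of its underside.
- carton: Bystander: flat cardboard carton 160 x 75 x 35 mm. Origin: centre of its underside.
- pen_cup: Bystander: terracotta cup, 68 mm across, 90 mm high. Origin: centre of its underside.
- tape_roll: Bystander: clear disc of tape, 80 mm across, 22 mm high. Origin: centre of its underside.
- paste_jar: Bystander: small jar, 56 mm across, 70 mm high. Origin: centre of its underside.
There are look-alikes about, which are no part of the job. Leave any purple or white look-alike of the tile alone.

How it is judged (in metres and radians):
On the way, in this order (a step that is already met when the one before it is completed fails the run):
1. the cradle is tipped and the plate has tumbled onto the opposite leaf (value of joint tray above 0.5 rad and angle between tile's own z axis and vertical below 0.7 rad), for 0.1 s.
2. the cradle is back upright with the plate lying on the opposite leaf, bordered face showing (value of joint tray below 0.08 rad and angle between tile's own z axis and vertical between 0.8 and 1.12 rad and x of tile in the frame of turner between 0.004 and 0.03 m and z of tile in the frame of turner between 0.085 and 0.112 m), for 0.2 s.
3. the tally key is pressed down (value of joint key above 0.0048 m), for 0.05 s.
At the end, for the whole second after the job is handed in: Cradle upright (joint under 0.08 rad); plate at rest on the leaf opposite the tab, bordered face showing (z 46 to 64 degrees from up, centre 4 to 30 mm to +x of the hinge, 10 to 37 mm above it); key, pressed beyond 4.8 of 6 mm after that, up again (within 1.5 mm) (all of step 2 and value of joint key below 0.0015 m and linear speed of tile below 0.03 m/s); the robot touches nothing.
It fails at once if the robot touches the plate (contact force between any of the fingers, the arm and tile above 0.3 N).
It fails at once if the fingers let go of the cradle while it is still tipped (beyond 0.3 rad), so that its spring flings it back (value of joint tray above 0.3 rad and contact force between the fingers and anything else below 0.05 N).
It fails at once if the key is pressed (beyond 3 mm) before the plate is turned and the cradle is back (value of joint key above 0.003 m and (angle between tile's own z axis and vertical above 1.3 rad or value of joint tray above 0.2 rad)).
It fails at once if a bystander is pushed more than 30 mm (distance of any of bangle_a, bangle_b, carton, pen_cup, tape_roll, paste_jar from where it was at the start of the episode above 0.03 m).
It also fails if it takes over 54 s, if anything falls off the work surface, if the arm or the gripper's body presses on something with over 40 N, if the wrist force passes 120 N, or if a joint passes its speed limit or range.

### The arm

A 7-joint arm with a two-finger parallel gripper is mounted at the origin on the work surface. World frame = base frame: x ahead of the robot, y to its left, z up, the work surface at z = 0. Lengths are in mm, angles in rad, forces in N, time in s.
With the tool pointing down it reaches from about 400 to 875 mm from the base axis. Payload 4.4 kg.
Tool frame: the origin (TCP) lies at the very end of the fingers, on their centre line; the grasp point (between the pads) lies 19 mm behind it; z points along the fingers, y is the direction in which the jaws open and shut (so a half turn about z gives the same grasp; the last joint's range is limited). The gripper opens to 85 mm and grips with 20 to 120 N. Pads are 22 mm wide; open, the fingers measure 114 mm over their backs; the gripper's body (76 mm by 85 mm) begins 54 mm behind the grasp point. The pads swing forward as they close: fully open they stand 13 mm farther back than shut.
Start: joints at [1.048, 0.628, 0.038, 1.517, -0.027, 0.996, -0.02], TCP at [286.731, -583.356, 193.113] pointing down, gripper open.
Joint ranges: [-3.06, 3.06], [-0.37, 2.12], [-1.25, 1.32], [0.18, 2.47], [-1.1, 4.24], [0.23, 1.98], [-2.94, 2.94]. Speed limits (rad/s): [2.57, 2.57, 3.14, 3.14, 3.14, 3.14, 3.14].

### API

Orientations are given as [roll, pitch, yaw] about the fixed x, y, z axes, in that order (R = Rz(yaw) Ry(pitch) Rx(roll)).
In Python, from cell import ctrl, eyes gives the robot as it stands.
- The arm moves only by the tool move_arm, never from a script. Its argument "increments" is a list of rows, each a list of 6 numbers: the shift along the tool's x, y, z in cm, then the turn, a rotation vector about the tool's x, y, z in degrees. In form: [[x, y, z, wx, wy, wz], ...]. A call has 1 to 20 rows; each row is the pose to reach, as a shift and turn from the pose commanded when the call began, along the tool's axes at that moment; what a row does not reach only later rows make up. A row lasts 1/10 s, in which the tool goes at most 50 mm and 8.59 degrees, less where a joint would pass 70% of its speed; a pose out of reach is approached as far as the arm can. A call with a gripper value outside its range is refused whole. "grip" is the opening, from -1 (shut) to 1 (fully open), set as the call begins (left out, the last holds). The fingers move at their own pace and stop on an object; the grip force is fixed at half the most. Time passes only in rows, so rows that repeat a pose let the fingers close. It gives the time, the measured TCP pose, the force and the opening at its end, in the units of the state.
- ctrl.read_state(): the state, without advancing time (a new reading comes with each control period).
- eyes.get_image(name): name is "scene" or "top" or "wrist"; returns the picture (384x512x3 uint8, red, green, blue); there is no depth.
- eyes.calibration(name): a dict with "fx", "fy", "cx", "cy" (pixels), "dist" ([k1, k2, p1, p2, k3] as OpenCV has them; the pictures are not rectified), "pose" (4x4, takes a point from camera to world coordinates); the wrist camera has in their place "tool_from_camera" (4x4, takes a point from camera to tool coordinates, whose origin is the TCP and whose axes are the flange's). Camera axes: x right, y up, looking along -z (the intrinsics and any distortion apply to the point x, -y, -z); pixel columns grow to the right and rows downward; lengths in mm; the calibration is good to about 2 mm. A picture is of the moment at which its call begins: read the wrist's pose just before it. calibration takes no time and is no camera call.
- ctrl.finish_job(): hands the job in, once; it reports no verdict.
The state is a dict: "clock": time; "qpos": joint angles; "qd": joint speeds; "tau": joint torques, N m; "eef_pos": TCP position; "tool_rot": TCP orientation; "force": force on the tool from outside, world axes, zero at the start; "torque": the same for the moment, N m; "width": finger opening in mm.
Only numpy, scipy, OpenCV 4.12 (cv2) and the standard library are available. Lean on these libraries where they do the work, as an engineer would, in place of code of your own. Each camera call takes 0.05 s, during which the arm holds its last target. There are 200 camera calls.

## Working session

There is one attempt and no reset: what is moved stays moved. The work goes in short steps, Python scripts to look and compute and a tool call to move; the robot and the scene stay as the last step left them, time stands still between calls to the robot, and variables do not carry over. Pictures are saved under pics/ and viewed, about 8 in all and at most 12, crops included, and the job is handed in when it is done.

Besides the shell and the picture viewer there is one more tool, called after "Call:" by a JSON object that holds its "op" and its "data". move_arm: Moves the arm, as the interface text tells. Its arguments: {"type":"object","properties":{"increments":{"type":"array","items":{"type":"array","items":{"type":"number"}}},"grip":{"type":"number"}},"required":["increments"]}

```bash
ls; mkdir -p pics
python3 - <<'E'
from cell import ctrl, eyes
import cv2, numpy as np
for n in ("scene","top"):
    im=eyes.get_image(n); cv2.imwrite(f"pics/{n}0.png",im[:,:,::-1])
    c=eyes.calibration(n); print(n,{k:np.round(v,3).tolist() for k,v in c.items()})
s=ctrl.read_state(); print({k:np.round(v,3).tolist() for k,v in s.items()})
print({k:np.round(v,3).tolist() for k,v in eyes.calibration("wrist").items()})
E
```

```text
pics
scene {'fx': 397.723, 'fy': 397.723, 'cx': 255.832, 'cy': 189.737, 'dist': [-0.049, 0.0, 0.0, 0.0, 0.0], 'pose': [[-0.816, -0.488, 0.31, 863.36], [0.578, -0.677, 0.456, 439.991], [-0.012, 0.551, 0.834, 968.328], [0.0, 0.0, 0.0, 1.0]]}
top {'fx': 452.328, 'fy': 452.328, 'cx': 261.428, 'cy': 186.171, 'dist': [-0.067, 0.0, 0.0, 0.0, 0.0], 'pose': [[-0.043, 0.978, -0.203, 243.86], [-0.999, -0.042, 0.009, -12.426], [0.0, 0.204, 0.979, 1562.875], [0.0, 0.0, 0.0, 1.0]]}
{'clock': 0.1, 'qpos': [1.048, 0.629, 0.038, 1.518, -0.027, 0.996, -0.02], 'qd': [-0.001, -0.002, -0.0, -0.001, 0.002, 0.0, 0.001], 'tau': [0.003, -56.454, 1.23, -19.397, 0.011, 0.005, 0.0], 'eef_pos': [286.48, -582.799, 192.284], 'tool_rot': [-3.14, -0.0, 0.457], 'force': [-0.037, 0.449, 0.379], 'torque': [-0.035, -0.013, -0.035], 'width': 85.537}
{'fx': 299.42, 'fy': 299.42, 'cx': 255.196, 'cy': 194.546, 'dist': [-0.038, 0.0, 0.0, 0.0, 0.0], 'tool_from_camera': [[-0.001, 0.962, 0.273, 69.473], [1.0, 0.0, 0.001, -1.543], [0.0, 0.273, -0.962, -181.657], [0.0, 0.0, 0.0, 1.0]]}
```

View pics/scene0.png

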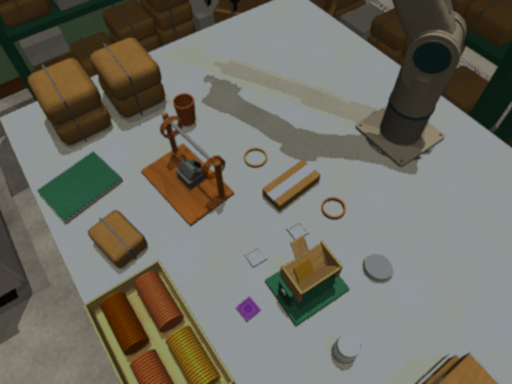

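View pics/top0.png

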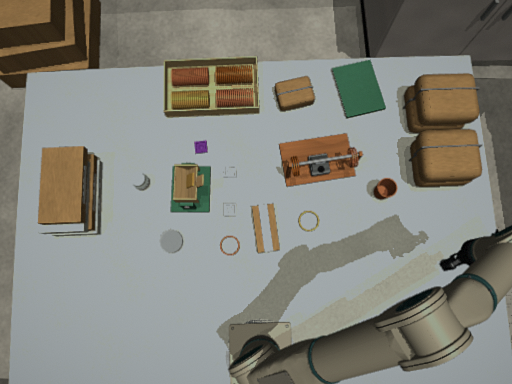

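The scene view shows the cradle at about (310,270) with the tab at (298,246), and the counter at (190,172). The top view has the cradle at (190,188) with the tab pointing right (world -y), and the key near (320,165). Next I'll take enlarged crops.

```bash
cat > h.py <<'E'
import numpy as np, cv2
from cell import ctrl, eyes
from scipy.spatial.transform import Rotation as Rn
def cal(n):
    c=eyes.calibration(n)
    K=np.array([[c['fx'],0,c['cx']],[0,c['fy'],c['cy']],[0,0,1]])
    if n=='wrist':
        s=ctrl.read_state(); T=np.eye(4); T[:3,:3]=Rn.from_euler('xyz',s['tool_rot']).as_matrix(); T[:3,3]=s['eef_pos']
        P=T@np.array(c['tool_from_camera'])
    else: P=np.array(c['pose'])
    return K,np.array(c['dist'],float),P
def ray(C,uv):
    K,d,P=C; p=cv2.undistortPoints(np.array([[uv]],float),K,d)[0,0]
    v=P[:3,:3]@np.array([p[0],-p[1],-1]); return P[:3,3],v/np.linalg.norm(v)
def onz(C,uv,z):
    o,v=ray(C,uv); return o+v*(z-o[2])/v[2]
def tri(Cs,uvs):
    A=0;b=0
    for C,uv in zip(Cs,uvs):
        o,v=ray(C,uv); M=np.eye(3)-np.outer(v,v); A=A+M; b=b+M@o
    x=np.linalg.solve(A,b); return x,[float(np.linalg.norm(np.cross(ray(C,uv)[1],x-ray(C,uv)[0]))) for C,uv in zip(Cs,uvs)]
def proj(C,X):
    K,d,P=C; q=np.linalg.inv(P)@np.append(X,1); q=q[:3]*[1,-1,-1]
    return cv2.projectPoints(q.reshape(1,3),np.zeros(3),np.zeros(3),K,d)[0][0,0]
E
python3 - <<'E'
from h import *
t=cv2.imread('pics/top0.png'); s=cv2.imread('pics/scene0.png')
def cr(i,x,y,w,h): return cv2.resize(i[y:y+h,x:x+w],(400,300),interpolation=cv2.INTER_CUBIC)
cv2.imwrite('pics/c1.png',np.vstack([np.hstack([cr(t,160,155,80,60),cr(t,280,130,80,60)]),np.hstack([cr(s,250,230,120,90),cr(s,140,110,120,90)])]))
C=cal('top')
hsv=cv2.cvtColor(t,cv2.COLOR_BGR2HSV); m=cv2.inRange(hsv,(55,80,30),(90,255,200)); m[:,:150]=0;m[:,230:]=0;m[:150]=0;m[230:]=0
p=cv2.findNonZero(m); r=cv2.minAreaRect(p); print(r,[onz(C,q,10).round(1) for q in cv2.boxPoints(r)])
s2=cv2.cvtColor(t,cv2.COLOR_BGR2HSV); m=cv2.inRange(s2,(3,120,60),(18,255,220)); m[:,:272]=0;m[:,356:]=0;m[:128]=0;m[190:]=0
p=cv2.findNonZero(m); r=cv2.minAreaRect(p); print(r,[onz(C,q,5).round(1) for q in cv2.boxPoints(r)])
E
```

```text
((190.0, 189.0), (44.0, 38.0), 90.0) [array([649.7, 290.3,  10. ]), array([643.8, 155.3,  10. ]), array([486.4, 158.5,  10. ]), array([492. , 290.8,  10. ])]
((318.8973083496094, 159.01620483398438), (42.94169616699219, 74.13420867919922), 81.02737426757812) [array([720.8, -96.8,   5. ]), array([ 753.4, -364.2,    5. ]), array([ 595. , -374.4,    5. ]), array([ 564.4, -112.3,    5. ])]
```

View pics/c1.png

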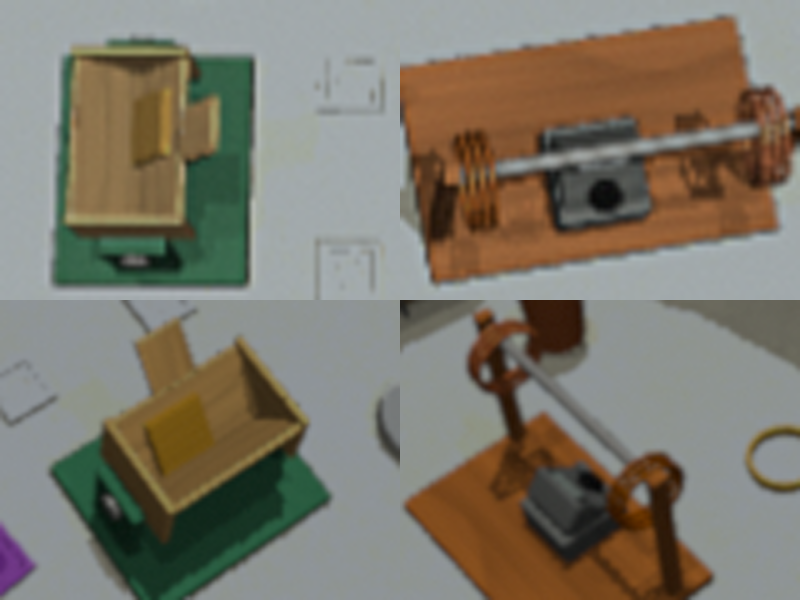

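In the crop, the tab's free edge is at top px (204,174.2)-(203.6,185.4) and scene px (291.1,242.9)-(303.4,236). The key is at top (321,168.6) and scene (197,164).

Run:
```python
from h import *
T=cal('top');S=cal('scene')
for n,a,b in (("tabfar",(204,174.2),(291.1,242.9)),("tabnear",(203.6,185.4),(303.4,236)),("key",(321,168.6),(197,164)),
  ("rodL",(299.5,164.2),None),("rodR",(350,157.8),None)):
    if b is None: print(n,onz(T,a,165)); continue
    print(n,*tri((T,S),(a,b)))
c=[onz(T,q,14) for q in ((170.8,211.8),(209.8,212),(210.6,166.4),(172.4,166.4))]
print(np.round(c,1),np.mean(c,0),[np.linalg.norm(c[i]-c[i-1]) for i in range(4)])
b=[onz(T,q,8) for q in ((287,186.4),(355.6,175.6),(346.8,133.4),(278,145))]
print(np.round(b,1),np.mean(b,0),[np.linalg.norm(b[i]-b[i-1]) for i in range(4)])
```

```text
tabfar [581.39084162 157.84688343 156.8080261 ] [2.458538715262176, 2.4585387152623257]
tabnear [546.14672719 159.73550961 152.90947863] [1.8035091653202808, 1.8035091653202253]
key [ 609.7167917  -233.64863144   52.47506378] [0.9930688714751129, 0.9930688714753463]
rodL [ 600.54513548 -150.13791337  165.        ]
rodR [ 614.83850463 -313.54766363  165.        ]
[[488.6 290.7  14. ]
 [482.2 155.3  14. ]
 [644.7 149.2  14. ]
 [650.7 284.6  14. ]] [566.51293577 219.9581795   14.        ] [np.float64(162.21188170637734), np.float64(135.5253098843539), np.float64(162.62568271760003), np.float64(135.50388499271924)]
[[ 562.2 -116.8    8. ]
 [ 590.6 -361.8    8. ]
 [ 748.  -343.6    8. ]
 [ 714.8  -93.     8. ]] [ 653.88977616 -228.78631577    8.        ] [np.float64(154.44567609769624), np.float64(246.5954692836917), np.float64(158.40241201517708), np.float64(252.79550338360136)]
```

The tab tip from triangulation agrees with the stand model (hinge plus 103 mm up the slope) to about 3 mm. I'll now plan the standoff at the tab.

```bash
cat >> h.py <<'E'
X=np.array([.044,.999,0]);Y=np.array([-.999,.044,0]);Z=np.array([0,0,1.])
H=np.array([566.5,220,75])
def tabpose(th,up,H=H,yaw=0):   # tool pose gripping: TCP 'up' mm up the leaf, tray angle th
    a=np.radians(35)-th
    u=-np.sin(a)*X+np.cos(a)*Z; n=np.cos(a)*X+np.sin(a)*Z
    R=np.column_stack([-Y,np.cross(-u,-Y),-u]); return H+up*u-2.5*n,R
def cur():
    s=ctrl.read_state(); return np.array(s['eef_pos']),Rn.from_euler('xyz',s['tool_rot']).as_matrix()
def inc(p,R,base=None):
    p0,R0=base or cur()
    return np.round(np.r_[R0.T@(p-p0)/10,np.degrees(Rn.from_matrix(R0.T@R).as_rotvec())],2).tolist()
E
python3 - <<'E'
from h import *
p,R=cur(); print(inc(np.array([400,-250,350.]),R)); 
g=tabpose(0,71+130); print(g); print(inc(*g))
E
```

```text
[24.87, -24.89, -15.73, 0.0, 0.0, 0.0]
(array([561.33718327, 102.78059293, 238.21561981]), array([[ 0.999     , -0.03604269,  0.02523736],
       [-0.044     , -0.81833289,  0.57300286],
       [-0.        , -0.5735403 , -0.81915204]]))
[54.91, -49.41, -4.51, 34.16, 8.78, 27.78]
```

Call:
{"op": "move_arm", "data": {"increments": [[24.9,-24.9,-15.7,0,0,0],[24.9,-24.9,-15.7,0,0,0],[24.9,-24.9,-15.7,0,0,0],[24.9,-24.9,-15.7,0,0,0],[24.9,-24.9,-15.7,0,0,0],[24.9,-24.9,-15.7,0,0,0],[24.9,-24.9,-15.7,0,0,0],[54.9,-49.4,-4.5,34.2,8.8,27.8],[54.9,-49.4,-4.5,34.2,8.8,27.8],[54.9,-49.4,-4.5,34.2,8.8,27.8],[54.9,-49.4,-4.5,34.2,8.8,27.8],[54.9,-49.4,-4.5,34.2,8.8,27.8],[54.9,-49.4,-4.5,34.2,8.8,27.8],[54.9,-49.4,-4.5,34.2,8.8,27.8],[54.9,-49.4,-4.5,34.2,8.8,27.8],[54.9,-49.4,-4.5,34.2,8.8,27.8],[54.9,-49.4,-4.5,34.2,8.8,27.8],[54.9,-49.4,-4.5,34.2,8.8,27.8],[54.9,-49.4,-4.5,34.2,8.8,27.8],[54.9,-49.4,-4.5,34.2,8.8,27.8]], "grip": 0.2}}

```text
clock: 2.1
eef_pos: [561.7, 100.4, 238.1]
tool_rot: [-2.532, -0.001, -0.047]
force: [-1.0, 0.0, 0.9]
width: 51.3
```

Reached. Next is a wrist picture.

Run:
```python
from h import *
C=cal('wrist'); im=eyes.get_image('wrist'); 
for up in (60,103):
  for y in (-18,18):
    q=proj(C,tabpose(0,up)[0]+Y*y); print(up,y,q.round(1))
cv2.imwrite('pics/w1.png',cv2.resize(im[:,:,::-1],None,fx=1.5,fy=1.5,interpolation=cv2.INTER_CUBIC))
```

```text
60 -18 [254.8 159. ]
60 18 [254.9 191. ]
103 -18 [254.8 166. ]
103 18 [254.9 202.4]
```

View pics/w1.png

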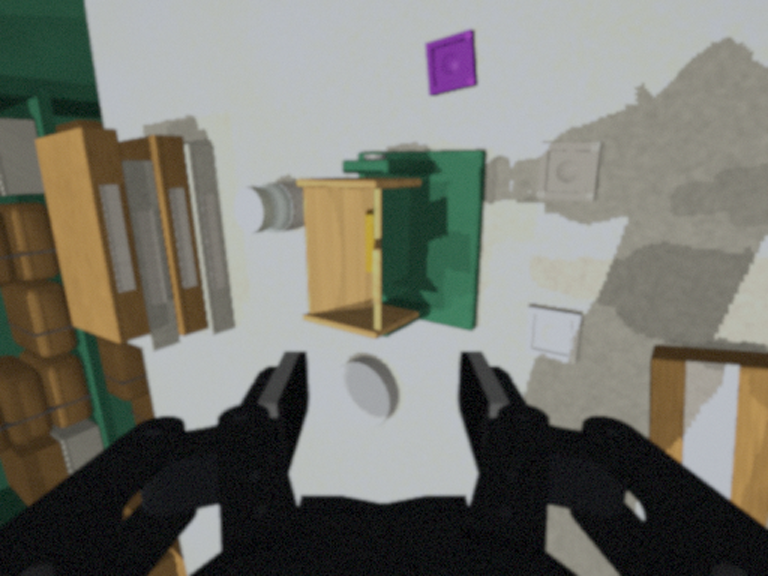

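The leaf with the tab is seen edge-on at px (377,243), i.e. column 251.5 unscaled. The fingers' middle is at about 255.7, so the tab plane lies about 3.5 mm to tool -y. I'll descend with that correction, without closing yet.

Call:
{"op": "move_arm", "data": {"increments": [[0,-0.35,2,0,0,0],[0,-0.35,5,0,0,0],[0,-0.35,8,0,0,0],[0,-0.35,10,0,0,0],[0,-0.35,11.5,0,0,0],[0,-0.35,12.5,0,0,0],[0,-0.35,13,0,0,0],[0,-0.35,13,0,0,0],[0,-0.35,13,0,0,0]]}}

```text
clock: 3.05
eef_pos: [565.7, 178.7, 134.0]
tool_rot: [-2.532, -0.002, -0.045]
force: [0.2, -0.1, -0.8]
width: 51.2
```

Run:
```python
from h import *
p,R=cur(); g,_=tabpose(0,71); print(p,R.T@(g-p))
a=eyes.get_image('wrist')[:,:,::-1]; a=a[90:350,100:420]
b=eyes.get_image('scene')[:,:,::-1][200:330,240:400]
cv2.imwrite('pics/w2.png',np.hstack([cv2.resize(a,(400,325)),cv2.resize(b,(400,325),interpolation=cv2.INTER_CUBIC)]))
```

```text
[565.69060711 178.7005293  134.0479403 ] [-1.01066494  2.53945704  1.0563394 ]
```

View pics/w2.png

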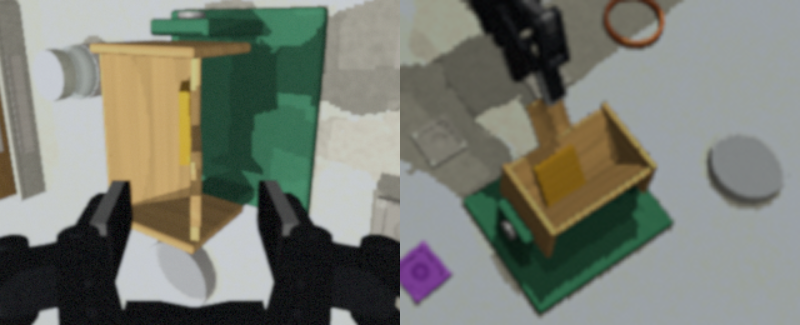

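Run:
```python
from h import *
p,R=cur(); W=cal('wrist'); S=cal('scene')
f=lambda q:((q-[240,200])*2.5+[400,0]).round(0); w=lambda q:((q-[100,90])*1.25).round(0)
for n,q in (("tcp",p),("fin+",p+R@[0,27,-6]),("fin-",p+R@[0,-27,-6]),("tabtop",tabpose(0,103)[0]),("tabtop+18",tabpose(0,103)[0]+18*Y),("tabtop-18",tabpose(0,103)[0]-18*Y)):
    print(n,"scene crop",f(proj(S,q)),"wrist crop",w(proj(W,q)))
```

```text
tcp scene crop [551. 125.] wrist crop [197. 163.]
fin+ scene crop [534. 109.] wrist crop [251. 167.]
fin- scene crop [566. 131.] wrist crop [143. 167.]
tabtop scene crop [541.  97.] wrist crop [204. 190.]
tabtop+18 scene crop [557.  87.] wrist crop [204. 227.]
tabtop-18 scene crop [525. 106.] wrist crop [204. 151.]
```

The leaf edge is now centred between the fingers (crop column 196, fingers' middle 195). Closing.

Call:
{"op": "move_arm", "data": {"increments": [[0,0,0,0,0,0],[0,0,0,0,0,0],[0,0,0,0,0,0],[0,0,0,0,0,0],[0,0,0,0,0,0],[0,0,0,0,0,0],[0,0,0,0,0,0]], "grip": -1}}

```text
clock: 3.85
eef_pos: [565.1, 179.4, 133.6]
tool_rot: [-2.531, -0.001, -0.044]
force: [-0.3, 0.7, 0.4]
width: -0.0
```

Run:
```python
from h import *
p,R=cur(); print(inc(*tabpose(0,71)),ctrl.read_state()['width'])
b=eyes.get_image('scene')[:,:,::-1][200:330,240:400]
a=eyes.get_image('wrist')[:,:,::-1][90:350,100:420]
cv2.imwrite('pics/w3.png',np.hstack([cv2.resize(a,(400,325)),cv2.resize(b,(400,325),interpolation=cv2.INTER_CUBIC)]))
```

```text
[-0.04, 0.28, 0.03, 0.04, -0.05, 0.01] -0.03243771152706367
```

View pics/w3.png

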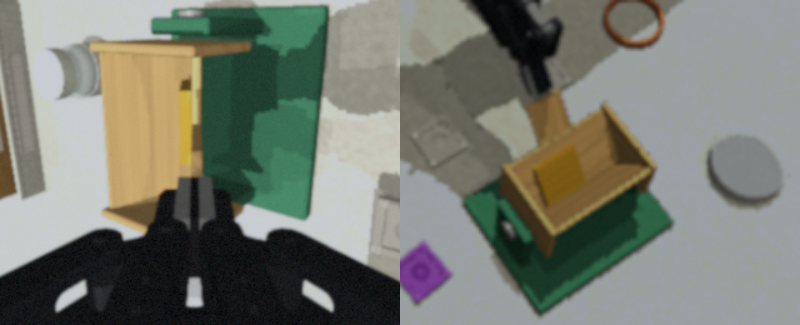

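The width went to 0, so the fingers closed without the tab. Before moving I'll check where the tips really are.

Run:
```python
from h import *
p,R=cur(); W=cal('wrist'); S=cal('scene'); T=cal('top')
f=lambda q:((q-[240,200])*2.5+[400,0]).round(0); w=lambda q:((q-[100,90])*1.25).round(0)
for z in (0,-15,-30):
  for x in (-11,0,11): q=p+R@[x,0,z]; print(z,x,f(proj(S,q)),w(proj(W,q)),proj(T,q).round(1))
s=eyes.get_image('scene')[:,:,::-1]; t=eyes.get_image('top')[:,:,::-1]; ww=eyes.get_image('wrist')[:,:,::-1]
a=cv2.resize(s[220:260,275:325],(400,320),interpolation=cv2.INTER_CUBIC); b=cv2.resize(t[160:210,170:232],(400,320),interpolation=cv2.INTER_CUBIC)
c=cv2.resize(ww[120:290,155:370],(400,280),interpolation=cv2.INTER_CUBIC)
cv2.imwrite('pics/w4.png',np.vstack([np.hstack([a,b]),np.hstack([c,c*0])]))
```

```text
0 -11 [562. 120.] [197. 183.] [197.6 184.8]
0 0 [552. 126.] [197. 163.] [197.7 181.5]
0 11 [542. 132.] [197. 143.] [197.8 178.2]
-15 -11 [557. 107.] [198. 195.] [199.8 184.1]
-15 0 [548. 113.] [198. 174.] [199.9 180.7]
-15 11 [538. 119.] [198. 153.] [200.  177.4]
-30 -11 [553.  93.] [198. 210.] [202.  183.3]
-30 0 [543.  99.] [198. 188.] [202.1 179.9]
-30 11 [533. 105.] [198. 164.] [202.2 176.5]
```

View pics/w4.png

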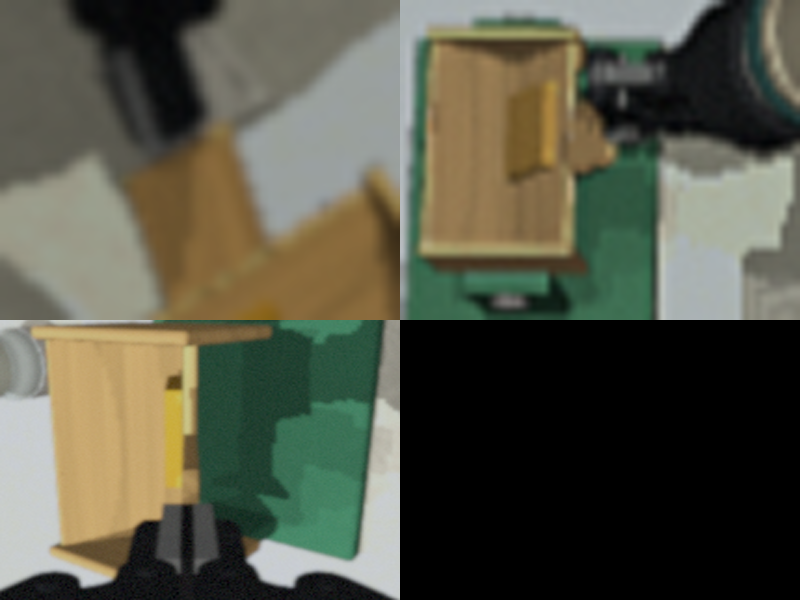

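Both views show the closed tips ending right at the tab's top edge. In the wrist crop the tip is at (188,505) and covers the tab's edge strip; in the scene crop it ends at (178,148). So the real fingertips are about 30-35 mm short of the reported TCP. I'll open, go 30 mm further down the slope and close again, watching the width.

Call:
{"op": "move_arm", "data": {"increments": [[0,0,-1,0,0,0],[0,0,-1,0,0,0],[0,0,-1,0,0,0],[0,0,-1,0,0,0],[0,0,-1,0,0,0],[0,0,0,0,0,0],[0,0,1,0,0,0],[0,0,2,0,0,0],[0,0,3,0,0,0],[0,0,3,0,0,0]], "grip": 0.2}}

```text
clock: 5.1
eef_pos: [564.5, 198.0, 107.6]
tool_rot: [-2.531, 0.002, -0.043]
force: [0.1, -0.2, 0.6]
width: 51.2
```

Call:
{"op": "move_arm", "data": {"increments": [[0,0,0,0,0,0],[0,0,0,0,0,0],[0,0,0,0,0,0],[0,0,0,0,0,0],[0,0,0,0,0,0],[0,0,0,0,0,0]], "grip": -1}}

```text
clock: 5.7
eef_pos: [566.3, 195.7, 109.1]
tool_rot: [-2.532, -0.001, -0.046]
force: [-1.0, -3.9, 3.9]
width: 3.4
```

Run:
```python
from h import *
s=ctrl.read_state(); print(s['width'],s['force'],s['torque'])
p,R=cur(); u=tabpose(0,1)[0]-tabpose(0,0)[0]; d=p-tabpose(0,0)[0]; print('up',d@u, 'tool-frame off',R.T@d)
t=eyes.get_image('scene')[:,:,::-1]; ww=eyes.get_image('wrist')[:,:,::-1]
cv2.imwrite('pics/w5.png',np.hstack([cv2.resize(t[205:265,265:345],(400,300),interpolation=cv2.INTER_CUBIC),cv2.resize(ww[90:330,120:400],(400,300),interpolation=cv2.INTER_CUBIC)]))
```

```text
3.4430202953587608 [-1.03408693 -3.85588258  3.93634664] [-0.87309947  0.15361751  0.01049527]
up 41.846581127809486 tool-frame off [  0.90325931  -2.12980756 -41.84847775]
```

View pics/w5.png

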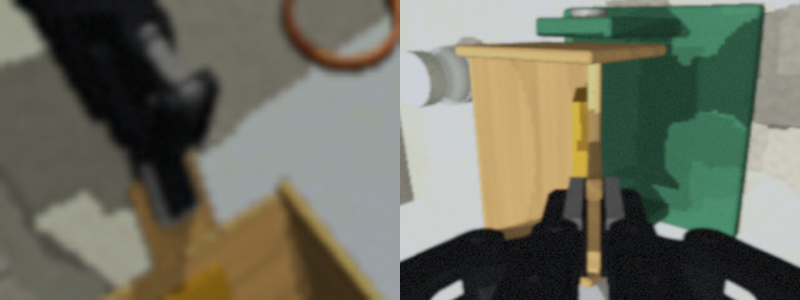

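The tab is now between the fingers, with the tip at about 80 mm up the leaf and no contact with the plate. Next I'll compute the arc about the hinge in tool axes.

Run:
```python
from h import *
h=np.array([0,-2.5,41.8])
for th in np.r_[np.arange(.05,.9,.05)]:
    r=Rn.from_rotvec([-th,0,0]); print(round(th,2),np.round((h-r.apply(h))/10,2)[1:],round(-np.degrees(th),1))
```

```text
0.05 [-0.21 -0.01] -2.9
0.1 [-0.42 -0.  ] -5.7
0.15 [-0.63  0.01] -8.6
0.2 [-0.84  0.03] -11.5
0.25 [-1.04  0.07] -14.3
0.3 [-1.25  0.11] -17.2
0.35 [-1.45  0.17] -20.1
0.4 [-1.65  0.23] -22.9
0.45 [-1.84  0.31] -25.8
0.5 [-2.03  0.39] -28.6
0.55 [-2.22  0.49] -31.5
0.6 [-2.4   0.59] -34.4
0.65 [-2.58  0.7 ] -37.2
0.7 [-2.75  0.82] -40.1
0.75 [-2.92  0.95] -43.0
0.8 [-3.07  1.09] -45.8
0.85 [-3.23  1.23] -48.7
```

Call:
{"op": "move_arm", "data": {"increments": [[0,-0.21,-0.01,-2.9,0,0],[0,-0.42,0,-5.7,0,0],[0,-0.63,0.01,-8.6,0,0],[0,-0.84,0.03,-11.5,0,0],[0,-0.84,0.03,-11.5,0,0]]}}

```text
clock: 6.3
eef_pos: [566.7, 203.9, 114.2]
tool_rot: [-2.735, -0.004, -0.041]
force: [-0.8, -6.3, 1.0]
width: 3.5
```

Run:
```python
from h import *
s=ctrl.read_state(); p,R=cur(); print(s['width'],s['force'],s['torque'],R.T@np.array(s['force']), R.T@(H-p))
```

```text
3.5469652479326297 [-0.82425875 -6.2624544   0.98342926] [-1.60853749  0.25054016 -0.17501216] [-0.56021127  5.38926474 -3.39217624] [-1.01064782  0.71343764 42.32649687]
```

The forces are mild, so I'll continue with the same arc (same table from here) to a total of about 0.8.

Call:
{"op": "move_arm", "data": {"increments": [[0,-0.21,-0.01,-2.9,0,0],[0,-0.42,0,-5.7,0,0],[0,-0.63,0.01,-8.6,0,0],[0,-0.84,0.03,-11.5,0,0],[0,-1.04,0.07,-14.3,0,0],[0,-1.25,0.11,-17.2,0,0],[0,-1.45,0.17,-20.1,0,0],[0,-1.65,0.23,-22.9,0,0],[0,-1.84,0.31,-25.8,0,0],[0,-2.03,0.39,-28.6,0,0],[0,-2.22,0.49,-31.5,0,0],[0,-2.4,0.59,-34.4,0,0],[0,-2.4,0.59,-34.4,0,0],[0,-2.4,0.59,-34.4,0,0],[0,-2.4,0.59,-34.4,0,0]]}}

```text
clock: 7.8
eef_pos: [567.9, 228.3, 118.0]
tool_rot: [2.952, -0.002, -0.044]
force: [1.0, -0.6, 6.0]
width: 3.9
```

Run:
```python
from h import *
s=ctrl.read_state(); p,R=cur(); print(s['width'],R.T@np.array(s['force']), R.T@(H-p))
t=eyes.get_image('scene')[:,:,::-1]; ww=eyes.get_image('wrist')[:,:,::-1]
cv2.imwrite('pics/w6.png',np.hstack([cv2.resize(t[215:305,260:380],(400,300),interpolation=cv2.INTER_CUBIC),cv2.resize(ww[90:330,80:400],(400,300),interpolation=cv2.INTER_CUBIC)]))
```

```text
3.8622854970048275 [ 0.98706504  1.64864421 -5.74384962] [-1.08979352  0.04723968 43.78068437]
```

View pics/w6.png

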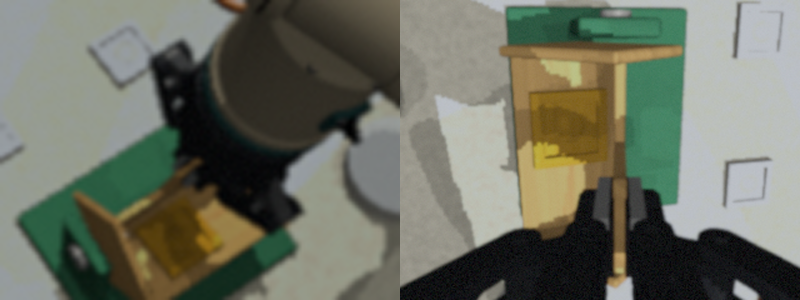

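The plate has tumbled: its bordered face is visible on the opposite leaf (wrist crop (568,128)), with the tray at about 0.80. Now I'll ease it back along the same arc.

Call:
{"op": "move_arm", "data": {"increments": [[0,0.21,0.02,2.9,0,0],[0,0.42,0.05,5.7,0,0],[0,0.62,0.09,8.6,0,0],[0,0.83,0.13,11.5,0,0],[0,1.03,0.19,14.3,0,0],[0,1.22,0.26,17.2,0,0],[0,1.42,0.34,20.1,0,0],[0,1.61,0.43,22.9,0,0],[0,1.79,0.52,25.8,0,0],[0,1.97,0.63,28.6,0,0],[0,2.15,0.75,31.5,0,0],[0,2.32,0.87,34.4,0,0],[0,2.48,1.0,37.2,0,0],[0,2.63,1.14,40.1,0,0],[0,2.78,1.29,43.0,0,0],[0,2.85,1.37,44.4,0,0],[0,2.92,1.45,45.8,0,0],[0,2.92,1.45,45.8,0,0],[0,2.92,1.45,45.8,0,0]]}}

```text
clock: 9.8
eef_pos: [566.2, 195.7, 109.1]
tool_rot: [-2.533, -0.001, -0.046]
force: [-0.5, -4.7, 5.2]
width: 3.7
```

Run:
```python
from h import *
s=ctrl.read_state(); p,R=cur(); print(s['width'],R.T@np.array(s['force']), R.T@(H-p))
```

```text
3.7437830891479775 [-0.30039145  0.88940512 -6.9555559 ] [-0.87688226 -0.4012204  41.83364841]
```

Back upright at the starting grasp pose. Now I'll release, retract, and plan the key approach.

Call:
{"op": "move_arm", "data": {"increments": [[0,0,0,0,0,0],[0,0,0,0,0,0],[0,0,0,0,0,0],[0,0,0,0,0,0],[0,0,-1,0,0,0],[0,0,-3,0,0,0],[0,0,-7,0,0,0],[0,0,-12,0,0,0],[0,0,-17,0,0,0],[0,0,-20,0,0,0],[0,0,-20,0,0,0]], "grip": -0.3}}

```text
clock: 10.9
eef_pos: [563.4, 78.2, 277.0]
tool_rot: [-2.537, -0.009, -0.05]
force: [0.5, -0.6, -0.4]
width: 29.5
```

```bash
cat >> h.py <<'E'
K=np.array([609.7,-233.6,52.5]); yk=np.radians(6.5)
def keypose(back,K=K,flip=1,short=38,yk=yk):
    m=np.array([np.cos(yk),np.sin(yk),0]); a=np.radians(40)
    z=np.sin(a)*m-np.cos(a)*Z; x=flip*(np.cos(a)*m+np.sin(a)*Z)
    return K+(short-back)*z,np.column_stack([x,np.cross(z,x),z])
E
python3 - <<'E'
from h import *
s=ctrl.read_state(); print(np.round(s['qpos'],2),s['width'],np.round(s['force'],1))
p,R=cur(); print(inc(np.array([470,-60,300.]),R))
for f in (1,-1): print(inc(*keypose(100,flip=f)))
t=eyes.get_image('scene')[:,:,::-1]; t2=eyes.get_image('top')[:,:,::-1]
cv2.imwrite('pics/w7.png',np.hstack([cv2.resize(t[215:305,260:380],(400,300),interpolation=cv2.INTER_CUBIC),cv2.resize(t2[155:215,160:240],(400,300),interpolation=cv2.INTER_CUBIC)]))
E
```

```text
[ 0.3   0.49 -0.15  1.73 -0.61  1.08 -1.11] 29.47300882046781 [ 0.5 -0.6 -0.4]
[-8.62, 10.38, -10.07, 0.0, 0.0, 0.0]
[2.09, 36.03, -3.37, -29.89, 35.36, -20.53]
[2.09, 36.03, -3.37, 48.52, 41.02, 146.88]
```

View pics/w7.png

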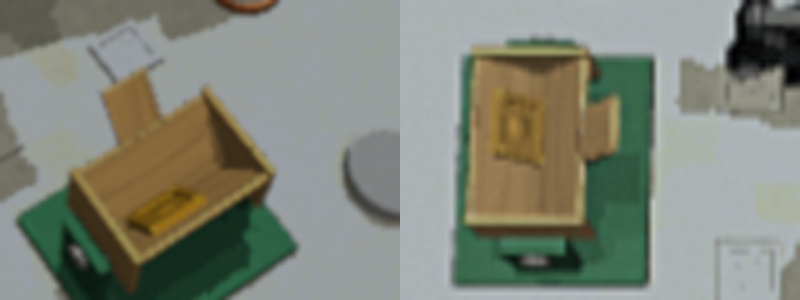

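The plate lies on the opposite leaf with its border showing (scene crop (168,212), top crop (520,125)), and the cradle is upright. Moving to the key standoff with the fingers shut.

Call:
{"op": "move_arm", "data": {"increments": [[-8.6,10.4,-10.1,0,0,0],[-8.6,10.4,-10.1,0,0,0],[-8.6,10.4,-10.1,0,0,0],[-8.6,10.4,-10.1,0,0,0],[2.1,36,-3.4,-29.9,35.4,-20.5],[2.1,36,-3.4,-29.9,35.4,-20.5],[2.1,36,-3.4,-29.9,35.4,-20.5],[2.1,36,-3.4,-29.9,35.4,-20.5],[2.1,36,-3.4,-29.9,35.4,-20.5],[2.1,36,-3.4,-29.9,35.4,-20.5],[2.1,36,-3.4,-29.9,35.4,-20.5],[2.1,36,-3.4,-29.9,35.4,-20.5],[2.1,36,-3.4,-29.9,35.4,-20.5],[2.1,36,-3.4,-29.9,35.4,-20.5],[2.1,36,-3.4,-29.9,35.4,-20.5],[2.1,36,-3.4,-29.9,35.4,-20.5]], "grip": -1}}

```text
clock: 12.6
eef_pos: [578.0, -277.1, 152.6]
tool_rot: [-3.068, -0.631, 0.119]
force: [-0.6, 0.2, 0.1]
width: 0.4
```

Run:
```python
from h import *
s=ctrl.read_state(); print(np.round(s['qpos'],2),s['width'],inc(*keypose(100)))
C=cal('wrist'); print('key pred',proj(C,K)); print('tip -38 pred',[proj(C,cur()[0]+cur()[1]@[x,0,-38]).round(1) for x in(-11,0,11)])
im=eyes.get_image('wrist')[:,:,::-1]
cv2.imwrite('pics/w8.png',cv2.resize(im[60:330,100:460],(800,600),interpolation=cv2.INTER_CUBIC))
```

```text
[ 1.04  0.63 -0.5   2.06 -1.1   0.23  0.3 ] 0.37059546823031797 [-3.36, -3.65, 4.34, -4.43, 3.85, 0.13]
key pred [225.49643041 211.22518756]
tip -38 pred [array([258.2, 265.8]), array([258.3, 247.2]), array([258.3, 227.7])]
```

View pics/w8.png

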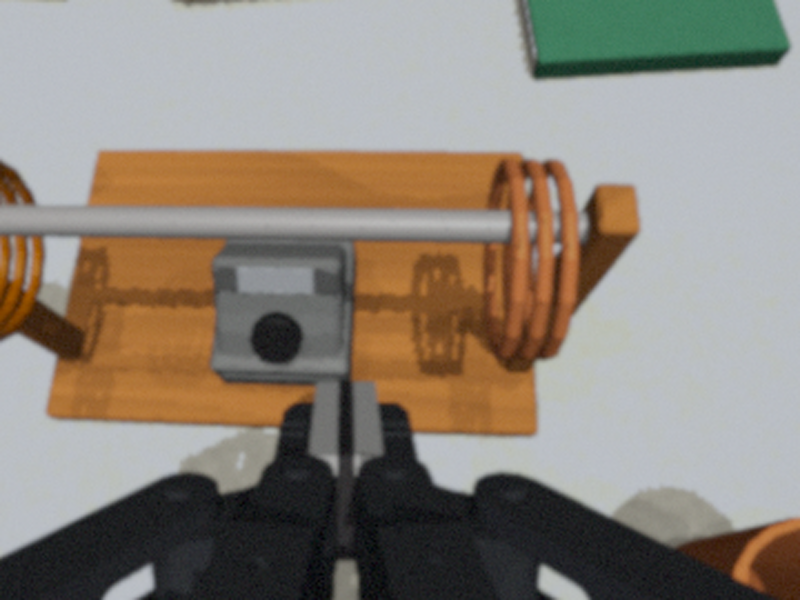

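The key is at crop (276,337), i.e. (224.2,211.7), against a prediction of (225.5,211.2), so its position is confirmed. The arm stopped at its joint limits (q5 = -1.1, q6 = 0.23), about 65 mm short of the target. It needs the other wrist branch (q5 near π), so I'll check a simple kinematic model.

```bash
cat > k.py <<'E'
from h import *
import itertools
from scipy.optimize import least_squares
s=ctrl.read_state()
Q=[[1.048,.629,.038,1.518,-.027,.996,-.02],[.30,.49,-.15,1.73,-.61,1.08,-1.11],list(s['qpos'])]
O=[[-3.14,0,.457],[-2.537,-.009,-.05],list(s['tool_rot'])]
Pp=[[286.48,-582.8,192.28],[563.4,78.2,277.0],list(s['eef_pos'])]
Rs=[Rn.from_euler('xyz',o) for o in O]
e=lambda a,t:Rn.from_euler(a,t)
def fk(q,c0,c7,sg,L=None):
    q=np.array(q)*sg
    A=[e('z',q[0]+c0),e('y',q[1]),e('z',q[2]),e('y',q[3]),e('z',q[4]),e('y',q[5]),e('z',q[6]+c7)]
    R=Rn.identity(); P=[]
    for a in A: R=R*a; P.append(R)
    if L is None: return R
    # base height, shoulder offset, upper, elbow offsets, fore, wrist offset, tool
    h,s0,u,ea,f,wa,t=L
    return R,np.array([0,0,h])+P[0].apply([s0,0,0])+P[2].apply([ea,0,u])+P[4].apply([0,0,f])+P[3].apply([-ea,0,0])+P[5].apply([wa,0,t])
E
python3 - <<'E'
from k import *
best=[]
for s3,s5,s7 in itertools.product((1,-1),repeat=3):
    sg=np.array([1,1,s3,1,s5,1,s7])
    for c7 in (0,np.pi/2,np.pi,-np.pi/2):
        f=lambda x:np.concatenate([(fk(q,x[0],x[1],sg).inv()*r).as_rotvec() for q,r in zip(Q,Rs)])
        r=least_squares(f,[-2.16,c7]); best.append((r.cost,sg.tolist(),r.x))
best.sort(key=lambda b:b[0])
for b in best[:3]: print(b)
c,sg,x=best[0]; sg=np.array(sg)
g=lambda L:np.concatenate([fk(q,x[0],x[1],sg,L)[1]-p for q,p in zip(Q,Pp)])
r=least_squares(g,[300,0,400,0,400,0,250]); print(r.cost,r.x.round(1),r.fun.round(1))
E
```

```text
(np.float64(0.7247680006255047), [1, 1, -1, 1, -1, 1, -1], array([-1.48138875,  1.69624589]))
(np.float64(0.7247680006467302), [1, 1, -1, 1, -1, 1, -1], array([-1.48139425,  1.69623961]))
(np.float64(0.7247680006476795), [1, 1, -1, 1, -1, 1, -1], array([-1.48137972,  1.69625619]))
57162.50439286936 [   -5.7 -2527.1  1686.4   441.8  -340.4 -1732.3  1399.6] [139.3 296.3  60.6  21.7  17.6 -11.4   1.4 -11.1 -49.2]
```

Run:
```python
from k import *
best=[]
for s1,s3,s5,s7 in itertools.product((1,-1),repeat=4):
    sg=np.array([s1,1,s3,1,s5,1,s7])
    for c0,c7 in itertools.product((0,np.pi/2,np.pi,-np.pi/2),repeat=2):
        v=np.concatenate([(fk(q,c0,c7,sg).inv()*r).as_rotvec() for q,r in zip(Q,Rs)]); best.append((v@v,sg.tolist(),c0,c7))
best.sort(key=lambda b:b[0])
for b in best[:3]: print(b)
c,sg,c0,c7=best[0]; sg=np.array(sg)
g=lambda L:np.concatenate([fk(q,c0,c7,sg,L)[1]-p for q,p in zip(Q,Pp)])
r=least_squares(g,[300,0,400,0,400,0,250]); print(r.cost,r.x.round(1),r.fun.round(1))
```

```text
(np.float64(5.2560243308359854e-05), [-1, 1, -1, 1, -1, 1, -1], 0, 1.5707963267948966)
(np.float64(1.09502773108986), [-1, 1, 1, 1, -1, 1, -1], 0, 1.5707963267948966)
(np.float64(1.122187693530282), [-1, 1, 1, 1, -1, 1, -1], 1.5707963267948966, 3.141592653589793)
407.1267432378409 [240.3 -58.3 599.6  27.6 354.7 -18.3 343.6] [23.5 14.6  3.2  1.9  2.8  1.7 -1.5 -0.8 -4.9]
```

The orientation model fits exactly, to well under a degree. I'll use it to lay out a wrist path that swings the tool direction round through the right side to q5 ≈ π, at a safe height.

```bash
cat >> k.py <<'E'
SG=np.array([-1,1,-1,1,-1,1,-1])
ori=lambda q:fk(q,0,np.pi/2,SG).as_matrix()
E
python3 - <<'E'
from k import *
Rk=keypose(100,flip=-1)[1]
f=lambda v:Rn.from_matrix(ori([.4,v[0],0,0,v[1],v[2],v[3]]).T@Rk).as_rotvec()
for q6 in (.3,.45):
    r=least_squares(lambda v:np.r_[f([v[0],v[1],q6,v[2]])],[2.7,3.1,-1.]); print(q6,r.x.round(2),r.cost)
q7=r.x[2]; Fp=2.55
g=np.array([470,-200,330.])
W=[(g,ori([.4,Fp,0,0,a,.45,q7])) for a in (0,.5,1,1.5,2,2.5,3,3.3)]
print('first',inc(*W[0])); 
for w in W: print(inc(*w,base=W[0]), w[1][:,2].round(2))
E
```

```text
0.3 [ 2.51  4.71 -2.73] 0.00022517594172964385
0.45 [ 2.83  3.95 -1.92] 4.9915762743901244e-20
first [2.56, -10.42, -19.39, -20.16, -23.78, 48.54]
[0.0, 0.0, 0.0, 0.0, 0.0, 0.0] [ 0.13 -0.05 -0.99]
[0.0, 0.0, 0.0, -11.7, 4.3, -25.8] [ 0.09 -0.26 -0.96]
[0.0, 0.0, 0.0, -23.39, 8.6, -51.59] [ 0.14 -0.46 -0.88]
[0.0, 0.0, 0.0, -35.09, 12.89, -77.39] [ 0.27 -0.59 -0.76]
[0.0, 0.0, 0.0, -46.79, 17.19, -103.18] [ 0.45 -0.62 -0.65]
[0.0, 0.0, 0.0, -58.48, 21.49, -128.98] [ 0.63 -0.55 -0.55]
[0.0, 0.0, 0.0, -70.18, 25.79, -154.78] [ 0.77 -0.39 -0.51]
[0.0, 0.0, 0.0, 69.78, -25.64, 153.91] [ 0.82 -0.27 -0.51]
```

```bash
cat >> k.py <<'E'
wr=np.array([420,-190,560.])
def W(a,q1=.4,Fp=2.55,q6=.45,q7=-1.5,w=wr):
    R=ori([q1,Fp,0,0,a,q6,q7]); return w+330*R[:,2],R
E
python3 - <<'E'
from k import *
print(inc(*W(0)),W(0)[0])
E
```

```text
[-3.79, -9.16, -12.13, -14.38, -26.86, 24.89] [ 462.89344452 -208.13505747  233.30247612]
```

Call:
{"op": "move_arm", "data": {"increments": [[0,0,-5,0,0,0],[-3.8,-9.2,-12.1,-14.4,-26.9,24.9],[-3.8,-9.2,-12.1,-14.4,-26.9,24.9],[-3.8,-9.2,-12.1,-14.4,-26.9,24.9],[-3.8,-9.2,-12.1,-14.4,-26.9,24.9],[-3.8,-9.2,-12.1,-14.4,-26.9,24.9],[-3.8,-9.2,-12.1,-14.4,-26.9,24.9],[-3.8,-9.2,-12.1,-14.4,-26.9,24.9],[-3.8,-9.2,-12.1,-14.4,-26.9,24.9],[-3.8,-9.2,-12.1,-14.4,-26.9,24.9]]}}

```text
clock: 13.65
eef_pos: [463.2, -207.2, 232.3]
tool_rot: [3.132, -0.141, -0.325]
force: [-0.2, -0.1, 1.0]
width: 0.3
```

Run:
```python
from k import *
s=ctrl.read_state(); print(np.round(s['qpos'],2),np.round(s['eef_pos']))
for a in np.arange(0,3.6,.5): print(a,inc(*W(a,q7=-1.2)))
```

```text
[ 0.06  0.32  0.4   2.   -0.2   0.71 -1.32] [ 463. -207.  232.]
0.0 [0.02, 0.1, -0.1, -0.07, 0.02, -16.98]
0.5 [1.08, 7.07, -0.87, -12.41, -2.79, -42.7]
1.0 [5.04, 12.58, -2.99, -25.04, -5.67, -68.28]
1.5 [10.93, 15.26, -5.92, -37.98, -8.62, -93.7]
2.0 [17.29, 14.46, -8.97, -51.28, -11.65, -118.93]
2.5 [22.59, 10.38, -11.37, -65.04, -14.79, -143.91]
3.0 [25.51, 4.01, -12.54, 73.3, 16.69, 155.58]
3.5 [25.35, -3.08, -12.2, 63.26, 14.41, 128.78]
```

Call:
{"op": "move_arm", "data": {"increments": [[0.5,3.5,-0.4,-6.2,-1.4,-21],[0.5,3.5,-0.4,-6.2,-1.4,-21],[1.1,7.1,-0.9,-12.4,-2.8,-42.7],[1.1,7.1,-0.9,-12.4,-2.8,-42.7],[1.1,7.1,-0.9,-12.4,-2.8,-42.7],[5,12.6,-3,-25,-5.7,-68.3],[5,12.6,-3,-25,-5.7,-68.3],[5,12.6,-3,-25,-5.7,-68.3],[5,12.6,-3,-25,-5.7,-68.3],[10.9,15.3,-5.9,-38,-8.6,-93.7],[10.9,15.3,-5.9,-38,-8.6,-93.7],[10.9,15.3,-5.9,-38,-8.6,-93.7],[10.9,15.3,-5.9,-38,-8.6,-93.7],[17.3,14.5,-9,-51.3,-11.7,-118.9],[17.3,14.5,-9,-51.3,-11.7,-118.9],[17.3,14.5,-9,-51.3,-11.7,-118.9],[17.3,14.5,-9,-51.3,-11.7,-118.9],[17.3,14.5,-9,-51.3,-11.7,-118.9]]}}

```text
clock: 15.45
eef_pos: [561.4, -397.4, 344.9]
tool_rot: [2.761, 0.796, 1.674]
force: [-0.2, -0.9, 0.0]
width: 0.1
```

Run:
```python
from k import *
s=ctrl.read_state(); print(np.round(s['qpos'],2),np.round(s['eef_pos']),inc(*W(2.0,q7=-1.2)))
for a in np.arange(2,4,.5): print(a,inc(*W(a,q7=-1.2)))
print(inc(*keypose(180,flip=-1)),inc(*keypose(100,flip=-1)))
```

```text
[-0.15  0.33  0.6   2.11  1.52  0.26 -0.79] [ 561. -397.  345.] [0.06, 0.71, -0.06, -0.59, -0.05, -0.04]
2.0 [0.06, 0.71, -0.06, -0.59, -0.05, -0.04]
2.5 [-0.95, 7.69, -0.9, -12.19, -4.69, -25.83]
3.0 [1.24, 14.09, -3.07, -23.76, -9.34, -51.62]
3.5 [6.09, 18.34, -6.04, -35.31, -13.98, -77.42]
[24.1, -3.06, 0.54, -42.24, 16.37, -62.59] [28.52, 0.14, 6.39, -42.24, 16.37, -62.59]
```

The wrist is going the right way round (q5 = 1.5). Continuing.

Call:
{"op": "move_arm", "data": {"increments": [[-0.9,7.7,-0.9,-12.2,-4.7,-25.8],[-0.9,7.7,-0.9,-12.2,-4.7,-25.8],[-0.9,7.7,-0.9,-12.2,-4.7,-25.8],[-0.9,7.7,-0.9,-12.2,-4.7,-25.8],[1.2,14.1,-3.1,-23.8,-9.3,-51.6],[1.2,14.1,-3.1,-23.8,-9.3,-51.6],[1.2,14.1,-3.1,-23.8,-9.3,-51.6],[1.2,14.1,-3.1,-23.8,-9.3,-51.6],[6.1,18.3,-6,-35.3,-14,-77.4],[6.1,18.3,-6,-35.3,-14,-77.4],[6.1,18.3,-6,-35.3,-14,-77.4],[6.1,18.3,-6,-35.3,-14,-77.4],[6.1,18.3,-6,-35.3,-14,-77.4]]}}

```text
clock: 16.75
eef_pos: [697.4, -255.2, 391.7]
tool_rot: [-2.384, 0.785, -2.439]
force: [0.2, 0.1, -0.6]
width: 0.2
```

Run:
```python
from k import *
s=ctrl.read_state(); print(np.round(s['qpos'],2),np.round(s['eef_pos']))
print(inc(*keypose(190,flip=-1)),inc(*keypose(100,flip=-1)),keypose(190,flip=-1)[0])
```

```text
[ 0.57  0.29 -0.24  2.11  3.37  0.28 -1.07] [ 697. -255.  392.]
[25.24, 13.56, -4.21, -19.91, 13.7, 21.29] [26.71, 16.92, 4.01, -19.91, 13.7, 21.29] [ 512.62433692 -244.66037472  168.93875535]
```

Call:
{"op": "move_arm", "data": {"increments": [[25.2,13.6,-4.2,-19.9,13.7,21.3],[25.2,13.6,-4.2,-19.9,13.7,21.3],[25.2,13.6,-4.2,-19.9,13.7,21.3],[25.2,13.6,-4.2,-19.9,13.7,21.3],[25.2,13.6,-4.2,-19.9,13.7,21.3],[25.2,13.6,-4.2,-19.9,13.7,21.3],[25.2,13.6,-4.2,-19.9,13.7,21.3],[25.2,13.6,-4.2,-19.9,13.7,21.3],[25.2,13.6,-4.2,-19.9,13.7,21.3],[25.2,13.6,-4.2,-19.9,13.7,21.3]]}}

```text
clock: 17.75
eef_pos: [515.5, -241.0, 169.4]
tool_rot: [-3.141, 0.699, -3.023]
force: [0.8, 0.8, -0.1]
width: -0.1
```

Run:
```python
from k import *
s=ctrl.read_state(); print(np.round(s['qpos'],2),np.round(s['eef_pos'],1))
print(inc(*keypose(190,flip=-1)),inc(*keypose(60,flip=-1)))
```

```text
[ 1.02  0.51 -0.42  2.33  4.2   0.34 -1.86] [ 515.5 -241.   169.4]
[0.28, -0.33, -0.17, 0.2, 0.07, 0.25] [0.3, -0.38, 12.83, 0.2, 0.07, 0.25]
```

Reached, though q5 is 4.2, close to its 4.24 limit. Moving to 60 mm off the key.

Call:
{"op": "move_arm", "data": {"increments": [[0.3,-0.4,3,0,0,0],[0.3,-0.4,6,0,0,0],[0.3,-0.4,9,0,0,0],[0.3,-0.4,11.5,0,0,0],[0.3,-0.4,12.8,0,0,0],[0.3,-0.4,12.8,0,0,0],[0.3,-0.4,12.8,0,0,0]]}}

```text
clock: 18.45
eef_pos: [594.4, -234.8, 69.4]
tool_rot: [-3.141, 0.698, -3.02]
force: [0.3, 0.5, -1.4]
width: -0.4
```

Run:
```python
from k import *
s=ctrl.read_state(); print(np.round(s['qpos'],2),np.round(s['eef_pos'],1))
print(inc(*keypose(60,flip=-1)))
C=cal('wrist'); p,R=cur(); print('key pred',proj(C,K)); 
for z in (-30,-38,-46): print('tip pred',z,[proj(C,p+R@[x,0,z]).round(1) for x in(-11,0,11)])
im=eyes.get_image('wrist')[:,:,::-1]
cv2.imwrite('pics/w9.png',cv2.resize(im[90:330,110:430],(800,600),interpolation=cv2.INTER_CUBIC))
```

```text
[ 0.72  0.75 -0.19  2.24  3.85  0.5  -1.57] [ 594.4 -234.8   69.4]
[-0.09, -0.06, 0.08, 0.27, 0.01, 0.34]
key pred [252.27007907 210.18429594]
tip pred -30 [array([252.7, 257.8]), array([252.6, 239.8]), array([252.5, 221.1])]
tip pred -38 [array([252.6, 264.9]), array([252.5, 246.2]), array([252.4, 226.7])]
tip pred -46 [array([252.4, 272.7]), array([252.4, 253.2]), array([252.3, 232.9])]
```

View pics/w9.png

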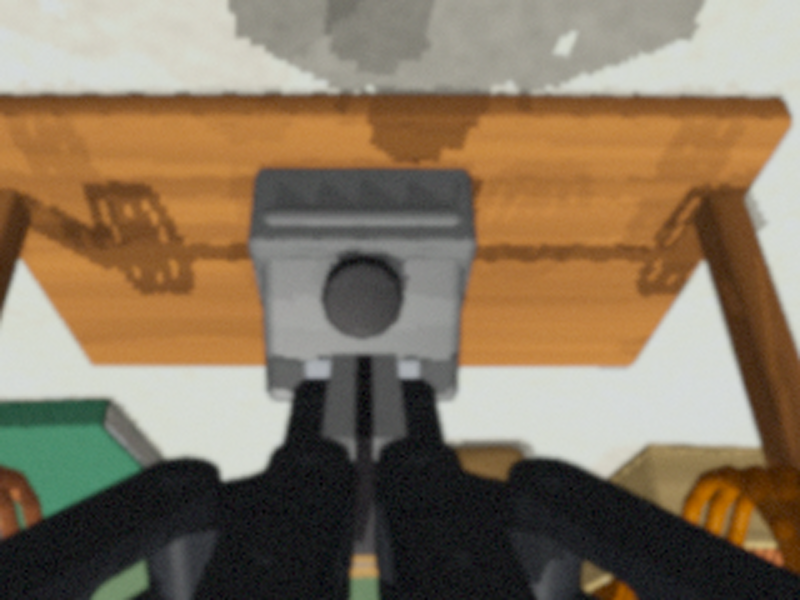

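The key at crop (362,295) lines up with the fingertips (365,355); the small offset is about 1 mm in +x. Advancing towards contact.

Call:
{"op": "move_arm", "data": {"increments": [[0.1,0,2,0,0,0],[0.1,0,4,0,0,0],[0.1,0,5,0,0,0],[0.1,0,5.4,0,0,0],[0.1,0,5.4,0,0,0],[0.1,0,5.4,0,0,0]]}}

```text
clock: 19.1
eef_pos: [627.2, -231.4, 27.0]
tool_rot: [-3.142, 0.697, -3.022]
force: [0.2, -0.8, -0.4]
width: 0.1
```

Call:
{"op": "move_arm", "data": {"increments": [[0,0,0.2,0,0,0],[0,0,0.4,0,0,0],[0,0,0.4,0,0,0]]}}

```text
clock: 19.4
eef_pos: [630.3, -230.9, 23.5]
tool_rot: [-3.142, 0.698, -3.021]
force: [-1.6, 0.1, 0.4]
width: 0.5
```

Call:
{"op": "move_arm", "data": {"increments": [[0,0,0.2,0,0,0],[0,0,0.4,0,0,0],[0,0,0.4,0,0,0]]}}

```text
clock: 19.7
eef_pos: [633.0, -230.7, 20.4]
tool_rot: [-3.141, 0.698, -3.021]
force: [-2.5, -0.6, 4.5]
width: 0.2
```

Contact, at about 5 N. Pressing on until the force climbs well past 6 N.

Call:
{"op": "move_arm", "data": {"increments": [[0,0,0.2,0,0,0],[0,0,0.3,0,0,0],[0,0,0.3,0,0,0]]}}

```text
clock: 20.0
eef_pos: [634.1, -230.6, 19.0]
tool_rot: [-3.141, 0.698, -3.021]
force: [-9.6, -2.0, 14.6]
width: -0.1
```

Call:
{"op": "move_arm", "data": {"increments": [[0,0,0.2,0,0,0],[0,0,0.3,0,0,0],[0,0,0.3,0,0,0]]}}

```text
clock: 20.3
eef_pos: [634.4, -230.6, 18.6]
tool_rot: [-3.14, 0.699, -3.021]
force: [-25.1, -0.3, 36.3]
width: 0.3
```

A hard stop after about 6 mm of travel, so the key has bottomed. Retracting along its axis.

Call:
{"op": "move_arm", "data": {"increments": [[0,0,-0.5,0,0,0],[0,0,-2,0,0,0],[0,0,-5,0,0,0],[0,0,-9,0,0,0],[0,0,-13,0,0,0],[0,0,-16,0,0,0],[0,0,-16,0,0,0],[0,0,-16,0,0,0],[0,0,-16,0,0,0],[0,0,-16,0,0,0]]}}

```text
clock: 21.3
eef_pos: [535.2, -241.2, 137.3]
tool_rot: [3.139, 0.697, -3.021]
force: [0.4, -0.2, 0.1]
width: -0.2
```

Run:
```python
from h import *
s=ctrl.read_state(); print(np.round(s['force'],1),np.round(s['eef_pos']))
a=eyes.get_image('scene')[:,:,::-1]; b=eyes.get_image('top')[:,:,::-1]
f=lambda i,x,y,w,h:cv2.resize(i[y:y+h,x:x+w],(400,300),interpolation=cv2.INTER_CUBIC)
cv2.imwrite('pics/w10.png',np.vstack([np.hstack([f(a,260,215,120,90),f(a,140,110,120,90)]),np.hstack([f(a,0,0,512,384),f(b,100,90,320,240)])]))
```

```text
[ 0.4 -0.2  0.1] [ 535. -241.  137.]
```

The picture limit is reached, so I'll check numerically: the cradle crop against the one taken after release, and the bystanders in the top view against the start.

Run:
```python
from h import *
o=cv2.imread('pics/w7.png').astype(int); a=eyes.get_image('scene')[:,:,::-1]; b=eyes.get_image('top')[:,:,::-1]
n=np.hstack([cv2.resize(a[215:305,260:380],(400,300),interpolation=cv2.INTER_CUBIC),cv2.resize(b[155:215,160:240],(400,300),interpolation=cv2.INTER_CUBIC)]).astype(int)
d=np.abs(n-o).max(2); print('plate/cradle diff',d[60:290,20:280].mean(),d[40:290,450:650].mean(), 'max', cv2.blur(d.astype(np.float32),(15,15))[60:290,20:280].max())
t0=cv2.imread('pics/top0.png').astype(int); D=np.abs(b.astype(int)-t0).max(2)
for k,(x,y) in dict(bangle_a=(230,245),bangle_b=(308,221),carton=(265,228),cup=(385,188),tape=(171,241),jar=(141,182)).items(): print(k,D[y-14:y+14,x-14:x+14].mean().round(1))
```

```text
plate/cradle diff 5.653227424749164 1.32068 max 54.288887
bangle_a 9.3
bangle_b 44.7
carton 8.8
cup 7.0
tape 8.7
jar 9.0
```

Run:
```python
from h import *
o=cv2.imread('pics/w7.png'); a=eyes.get_image('scene')[:,:,::-1]; s0=cv2.imread('pics/scene0.png')
n=cv2.resize(a[215:305,260:380],(400,300),interpolation=cv2.INTER_CUBIC)
d=cv2.blur(np.abs(n.astype(int)-o[:,:400].astype(int)).max(2).astype(np.float32),(15,15)); d[:60]=0; print('max at',np.unravel_index(d.argmax(),d.shape)[::-1], 'plate area',d[180:245,125:215].mean())
for nme,i in (('start',s0),('now',a)):
    h=cv2.cvtColor(np.ascontiguousarray(i),cv2.COLOR_BGR2HSV); m=cv2.inRange(h,(18,110,50),(35,255,255))[135:180,235:280]; ys,xs=np.nonzero(m); print('bangle_b',nme,len(xs),xs.mean()+235,ys.mean()+135)
```

```text
max at (np.int64(24), np.int64(176)) plate area 5.0023723
bangle_b start 85 254.8 157.1529411764706
bangle_b now 116 255.0948275862069 156.81034482758622
```

The plate, cradle and bystanders are unchanged; the only large difference was on the bare table beside the stand, probably an arm shadow. Handing in.

```bash
python3 -c "
from cell import ctrl
print(ctrl.finish_job())"
```

```text
the job is handed in; nothing more can be done
None
```

I tipped the cradle by its tab to about 0.80 rad and the plate tumbled onto the opposite leaf. I eased the cradle back upright before letting go, then pressed the tally key and backed the arm clear. The job was handed in at about 21–22 s of the 54 s; no verdict was given.

**Last checks**
- **Plate and cradle:** after release, pictures showed the bordered face up on the opposite leaf and the cradle upright. That part of the picture was unchanged just before hand-in.
- **Key:** it moved about 6 mm to a hard stop, where the force rose to about 44 N. The measured force was near zero after I backed off. I saw the key bottom only through force and travel, and did not separately confirm that it came back up.
- **Bystanders:** bangle_b is within 1 pixel of its start in the scene view, and the other five show no change in the top view.

**What failed or disagreed**
- **First pinch:** it closed on nothing. The fingertips really end about 38 mm short of the reported tool point, so I went 30 mm further down and gripped the tab.
- **First key approach:** it ran into joint limits, so I swung the wrist round to its other configuration.
- **Last picture:** I was past the 12-picture limit, so the final comparison was done on pixel values only. The one large difference was on bare table beside the stand, probably an arm shadow.

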